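# Knock a stuck badge out of its die

### The job

A finished button badge is stuck in the cavity of its steel die cup. Lift the die with the badge in it, lower it upright over the knockout stand so that the brass rod comes up through the hole in the die's underside, and press it gently (never with more than 35 N) until the die sits fully home on the stand's collar and the badge stands clear. Then take the badge off and lay it flat, face up, on the tray's floor next to the finished ones; leave the die on the stand and knock nothing else over.

Things in the scene. Friction and masses are not known exactly. Their poses are not given: they have to be found in the camera images.
- die: Loose round steel die cup, outside 58 mm diameter, 45 mm high, 0.38 kg, upright. Origin: centre of its underside; z up its axis. A 17 mm hole runs up the axis from the underside into the cavity's floor (34 mm up); the cavity is 40 mm wide, 11 mm deep, open at the top. Grip it anywhere round its plain sides.
- die_rim (a point): Point on the die's axis at the level of its top rim, 45 mm above its underside. Four small brass spring clips in the cavity wall (39 to 44 mm above the underside) grip the badge's edge; an axial push of about 8 to 15 N moves it, and it comes free only in the last 1 to 3 mm before the die is home.
- badge: Round red button badge, white and blue spot on its domed face, 38 mm diameter, 10 mm thick, 0.035 kg. Origin: centre of its back; z out of the face. It starts face up on the cavity floor, top 1 mm below the die's rim. With the die home it stands 10 mm above the rim, clear of the clips, loose on the rod's tip. A free fall over 8 mm, or a push over 35 N, spoils it.
- stand: Knockout stand fixed to the desk: grey foot 96 mm diameter, 16 mm high; on a threaded column a head with a flat collar 50 mm in diameter, and upright on it a brass rod of 14 mm whose tip (chamfered to 11 mm) stands 45 mm above the collar. All rigid; press with no more than 35 N. Origin: centre of the foot's underside; z up.
- stand_axis (a point): Point on the vertical axis of the rod, at the top of the stand's foot (16 mm above the desk). The head is screwed up or down by its users: the collar's top is anywhere from 51 to 69 mm above the desk and stays there during the job. This height is not reported: feel it (or see it).
- tray: Loose grey open tray, 112 mm along its x, 156 mm along its y, 18 mm high, walls and floor 4 mm. Origin: centre of its underside; z up. Two finished badges of the same kind are fixed in it, centred at x = -25 and +25 mm, y = +48 mm; the rest of its floor (y from -74 to +29 mm) is free.
- tray_free (a point): Point on the tray's floor in the middle of its free part (tray x = 0, y = -25 mm, 4 mm above the desk).
- glue_stick: Bystander: glue stick standing upright behind the work, 28 mm diameter, 92 mm high. Origin: centre of its underside.
- eraser: Bystander: blue and white eraser lying behind the work, 19 x 42 x 12 mm. Origin: centre of its underside.
There are look-alikes about, which are no part of the job. What is shaped like the die but turquoise is not meant. Leave any red look-alike of the stand alone.

How it is judged:
On the way:
1. the die is home on the collar, upright over the rod, and the rod has raised the badge out of the cavity (its back 43.5 to 48 mm above the die's underside), fingers not on the badge (horizontal distance between die and stand below 0.004 m and angle between die's own z axis and vertical below 0.06 rad and z of die in the frame of stand between 0.049 and 0.071 m and z of badge in the frame of die between 0.0435 and 0.048 m and contact force between badge and the fingers below 0.05 N and contact force between badge and stand above 0.05 N), for 0.2 s.
At the end, for the whole second after the job is handed in: The badge lies at rest, released, flat (within 0.08 rad) and face up on the tray's floor (its back within 2.5 mm of the floor); the die rests released on the stand's collar, upright (within 0.06 rad) and centred on the rod (within 4 mm) (horizontal distance between die and stand below 0.004 m and angle between die's own z axis and vertical below 0.06 rad and z of die in the frame of stand between 0.049 and 0.071 m and x of badge in the frame of tray between -0.037 and 0.037 m and y of badge in the frame of tray between -0.059 and 0.06 m and z of badge in the frame of tray between 0.002 and 0.0065 m and angle between badge's own z axis and vertical below 0.08 rad and linear speed of each of badge, die below 0.02 m/s and contact force between each of badge, die and the fingers below 0.01 N and contact force between die and stand above 0.5 N); the robot touches nothing.
It fails at once if die and stand are pressed together with more than 35 N (contact force between die and stand above 35 N).
It fails at once if the rod pushes the badge with more than 35 N (contact force between badge and stand above 35 N).
It fails at once if the badge is dropped or flung (faster than 0.4 m/s while neither held nor in the die) (contact force between badge and the fingers below 0.01 N and contact force between badge and die below 0.01 N and linear speed of badge above 0.4 m/s).
It fails at once if a bystander is pushed or knocked over (distance of any of glue_stick, eraser from where it was at the start of the episode above 0.02 m or angle between glue_stick's own z axis and vertical above 0.4 rad).
It also fails if it takes over 48 s, if anything falls off the work surface, if the arm or the gripper's body presses on something with over 40 N, if the wrist force passes 120 N, or if a joint passes its speed limit or range.

### The arm

A 7-joint arm with a two-finger parallel gripper is mounted at the origin on a cart in front of the work surface, level with it; the furniture and walls round the work are solid. World frame = base frame: x ahead of the robot, y to its left, z up, the work surface at z = 0. Lengths are in m, angles in rad, forces in N, time in s.
With the tool pointing down it reaches from about 0.4 to 0.875 m from the base axis. Payload 4.4 kg.
Tool frame: the origin (TCP) lies at the very end of the fingers, on their centre line; the grasp point (between the pads) lies 19 mm behind it (r.grasp_offset is the z of the grasp point in the tool frame, in m); z points along the fingers, y is the line along which they close (so a half turn about z gives the same grasp; the last joint's range is limited). The gripper opens to 85 mm and grips with 20 to 120 N. Pads are 22 mm wide; open, the fingers measure 114 mm over their backs; the gripper's body (76 mm by 85 mm) begins 54 mm behind the grasp point. The pads swing forward as they close: fully open they stand 13 mm farther back than shut.
Start: joints at [-0.066, 0.628, 0.038, 1.517, -0.027, 0.996, -0.02], TCP at [0.65, 0, 0.193] pointing down, gripper open.
Joint ranges: [-3.06, 3.06], [-0.37, 2.12], [-1.25, 1.32], [0.18, 2.47], [-1.1, 4.24], [0.23, 1.98], [-2.94, 2.94]. Speed limits (rad/s): [2.57, 2.57, 3.14, 3.14, 3.14, 3.14, 3.14].

### API

Orientations are given as a rotation vector (axis times angle).
In Python, from bench import r, cams, spot_in gives the robot as it stands.
- The arm moves only by the tool apply_moves, never from a script. Its argument "series" is a list of rows, each a list of 7 numbers: the turn, a rotation vector about the world's x, y, z in degrees, then the shift along the world's x, y, z in cm, then the opening, from -1 (shut) to 1 (fully open). In form: [[ax, ay, az, tx, ty, tz, jaw], ...]. A call has 1 to 5 rows; each row is the pose to reach, as a shift and turn from the pose commanded when the call began; what a row does not reach only later rows make up. A row lasts 1/8 s, in which the tool goes at most 62.5 mm and 10.7 degrees, less where a joint would pass 70% of its speed; a pose out of reach is approached as far as the arm can. A call with a gripper value outside its range is refused whole. The fingers move at their own pace and stop on an object; "grip_force" is the grip in N (left out, the last holds). Time passes only in rows, so rows that repeat a pose let the fingers close. It gives the time, the measured TCP pose, the force, the opening and the grip force at its end, in the units of the state.
- r.observe(): the state, without advancing time (a new reading comes with each control period).
- cams.camera(name): name is "scene" or "side" or "wrist"; returns a dict with "img" (420x560x3 uint8, blue, green, red), "vfov" (degrees; the focal length in pixels is half the picture's height over the tangent of half this angle, whatever the lens; pixels are square), "cx", "cy" (the principal point, pixels), "T" (4x4, takes a point from camera to world coordinates); the wrist camera has in their place "mount" (4x4, takes a point from camera to tool coordinates, whose origin is the TCP and whose axes are the flange's). Camera axes: x right, y down, z forward; pixel columns grow to the right and rows downward; lengths in m; the calibration is good to about 2 mm. A picture is of the moment at which its call begins: read the wrist's pose just before it. There is no depth.
- r.job_done(): hands the job in; it is judged then, once.
Trained networks look in a picture, given as the dict that the camera call returned (one of the last four; its "shot" number tells which), for a name from the list of things; names that differ only in an ending like _2 or _b are one class to them, and where a whole thing is asked for, a point or a joint stands for the part that bears it (a point fixed in the world has none). Each returns a list of dicts, best first, with "conf" (0 to 1); they miss things now and then, are a little off and sometimes report something else, mostly with a low value. They report only what shows in the picture. A call takes as long as a camera call. They do not tell look-alikes from the thing itself.
- spot_in(picture, thing): "extent" ([centre column, centre row, width, height] in pixels, round what is visible of it).
The state is a dict: "t": time; "qpos": joint angles; "qd": joint speeds; "tau": joint torques, N m; "ee_pos": TCP position; "tcp_rot": TCP orientation; "wrist_force": force on the tool from outside, world axes, zero at the start; "torque": the same for the moment, N m; "opening": finger opening in m; "grasp_force": force on a finger pad.
Only numpy, scipy, OpenCV 4.12 (cv2) and the standard library are available. Lean on these libraries where they do the work, as an engineer would, in place of code of your own. Each camera call takes 0.05 s, during which the arm holds its last target. There are 200 camera calls.

## Working session

There is one attempt and no reset: what is moved stays moved. The work goes in short steps, Python scripts to look and compute and a tool call to move; the robot and the scene stay as the last step left them, time stands still between calls to the robot, and variables do not carry over. Pictures are saved under pics/ and viewed, at most 10 in all, crops included, and the job is handed in when it is done.

Besides the shell and the picture viewer there is one more tool, called by a JSON object that holds its "method" and its "body". apply_moves: Moves the arm, as the interface text tells. Its arguments: {"type":"object","properties":{"series":{"type":"array"},"grip_force":{"type":"number"}},"required":["series"]}

```bash
mkdir -p pics; ls
cat > h.py <<'E'
import numpy as np, cv2
from scipy.spatial.transform import Rotation as R
from bench import r, cams, spot_in
def f(p): return p["img"].shape[0]/2/np.tan(np.radians(p["vfov"])/2)
def T(p,s=None):
    if "T" in p: return np.array(p["T"])
    M=np.eye(4); M[:3,:3]=R.from_rotvec(s["tcp_rot"]).as_matrix(); M[:3,3]=s["ee_pos"]
    return M@np.array(p["mount"])
def at_z(p,u,v,z,s=None):
    M=T(p,s); d=M[:3,:3]@np.array([(u-p["cx"])/f(p),(v-p["cy"])/f(p),1]); o=M[:3,3]
    return o+d*(z-o[2])/d[2]
def px(p,X,s=None):
    M=np.linalg.inv(T(p,s)); c=M[:3,:3]@np.array(X)+M[:3,3]
    return c[:2]/c[2]*f(p)+[p["cx"],p["cy"]]
E
python3 - <<'E'
from h import *
np.set_printoptions(precision=3,suppress=True)
s=r.observe(); print({k:np.round(v,3) for k,v in s.items()}, r.grasp_offset)
for n in ["scene","side","wrist"]:
    s=r.observe();p=cams.camera(n); cv2.imwrite(f"pics/{n}0.png",p["img"])
    print(n,[k for k in p if k!="img"],p["vfov"],T(p,s)[:3,3],T(p,s)[:3,2])
    for t in ["die","badge","stand","tray","glue_stick","eraser"]:
        for d in spot_in(p,t)[:4]:
            e=d["extent"]; print(t,round(d["conf"],2),np.round(e),"z0:",at_z(p,e[0],e[1],0.03,s)[:2])
E
```

```text
pics
{'t': np.float64(0.0), 'qpos': array([-0.066,  0.629,  0.038,  1.518, -0.027,  0.996, -0.02 ]), 'qd': array([-0.   , -0.   , -0.001,  0.001,  0.   , -0.001,  0.002]), 'tau': array([ -0.001, -56.341,   1.226, -19.345,   0.011,   0.011,  -0.   ]), 'ee_pos': array([0.649, 0.   , 0.192]), 'tcp_rot': array([-2.22 , -2.221,  0.002]), 'wrist_force': array([0.501, 0.325, 0.154]), 'torque': array([-0.011, -0.02 , -0.019]), 'grasp_force': np.float64(0.0), 'opening': np.float64(0.085)} -0.0187
scene ['vfov', 'cx', 'cy', 'T', 'shot'] 50.44589741913825 [ 0.151 -0.936  0.716] [ 0.369  0.753 -0.544]
die 0.79 [204. 186.  21.  20.] z0: [0.478 0.255]
die 0.78 [238. 192.  20.  21.] z0: [0.558 0.171]
stand 0.84 [262. 235.  37.  48.] z0: [ 0.528 -0.066]
stand 0.56 [330. 240.  37.  44.] z0: [ 0.675 -0.165]
stand 0.28 [294. 310.  80.  73.] z0: [ 0.477 -0.341]
tray 0.81 [296. 310.  77.  71.] z0: [ 0.48  -0.342]
glue_stick 0.59 [322. 210.  10.  34.] z0: [ 0.732 -0.033]
eraser 0.56 [293. 193.  12.  13.] z0: [0.702 0.087]
side ['vfov', 'cx', 'cy', 'T', 'shot'] 43.21185255679965 [ 0.519 -0.964  0.689] [ 0.056  0.829 -0.556]
die 0.88 [235. 159.  21.  23.] z0: [0.493 0.271]
die 0.66 [261. 178.  21.  27.] z0: [0.554 0.164]
badge 0.54 [262. 169.  14.   5.] z0: [0.561 0.211]
stand 0.87 [251. 236.  45.  58.] z0: [ 0.521 -0.069]
stand 0.65 [328. 260.  49.  60.] z0: [ 0.667 -0.167]
tray 0.74 [242. 336.  75.  80.] z0: [ 0.495 -0.346]
glue_stick 0.9 [342. 222.  12.  43.] z0: [ 0.719 -0.043]
wrist ['vfov', 'cx', 'cy', 'mount', 'shot'] 62.0657719012088 [0.65  0.085 0.373] [ 0.    -0.328 -0.945]
die 0.51 [186.   1.  12.   2.] z0: [0.571 0.154]
die 0.5 [344.  48.  35.  54.] z0: [0.71  0.117]
stand 0.62 [172. 240.  86.  90.] z0: [ 0.536 -0.071]
stand 0.41 [185.   0.  17.   0.] z0: [0.57  0.155]
tray 0.67 [184. 375.  48.  68.] z0: [ 0.532 -0.257]
glue_stick 0.8 [346. 237.  40.  56.] z0: [ 0.723 -0.068]
eraser 0.69 [346.  46.  34.  53.] z0: [0.711 0.119]
```

Run:
```python
import cv2
a=cv2.imread("pics/scene0.png")[150:360,180:390]; b=cv2.imread("pics/side0.png")[130:390,180:400]
a=cv2.resize(a,(400,400));b=cv2.resize(b,(400,473))
import numpy as np
c=np.zeros((473,800,3),np.uint8);c[:400,:400]=a;c[:,400:]=b
cv2.imwrite("pics/c1.png",c)
```

```text
(no output)
```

View pics/c1.png

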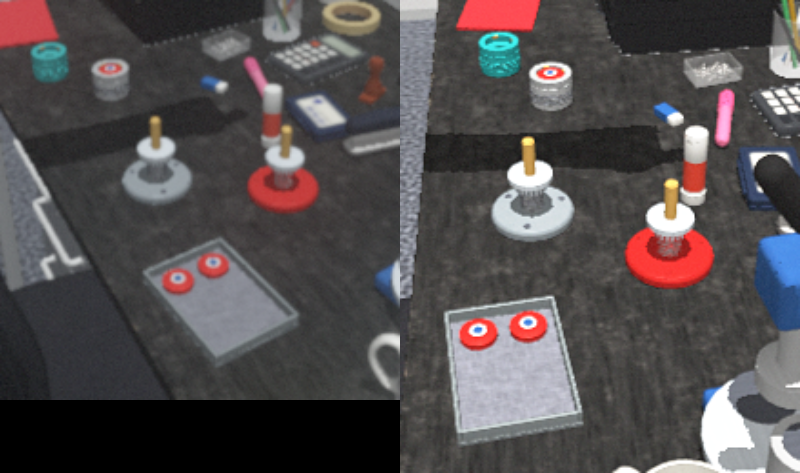

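View pics/wrist0.png

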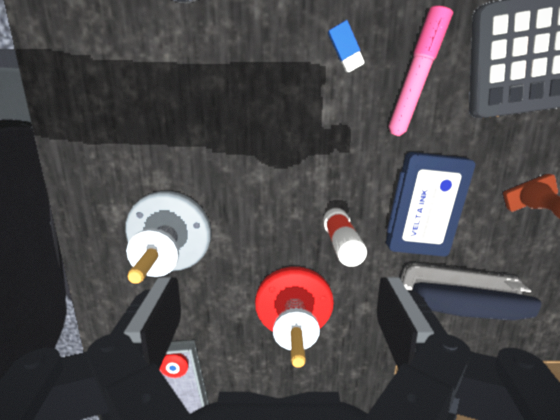

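The die candidates are the silver cup with the red badge (scene 238,192; side 261,178) and the turquoise cup (scene 204,186), which is the look-alike. The stand candidates are the grey foot (scene 262,235; wrist 170,232) and the red foot (330,240), also a look-alike. I choose the silver die at about (0.556, 0.167) and the grey stand at about (0.52, -0.07).

{"method": "apply_moves", "body": {"series": [[0, 0, 0, -3, 5, -1.5, 1], [0, 0, 0, -6, 10, -3, 1], [0, 0, 0, -9.2, 16.5, -4, 1], [0, 0, 0, -9.2, 16.5, -4, 1], [0, 0, 0, -9.2, 16.5, -4, 1]], "grip_force": 60}}

```text
t: 1.68
ee_pos: [0.558, 0.1656, 0.1532]
tcp_rot: [2.219, 2.223, 0.0]
wrist_force: [-0.1, -0.2, 0.1]
opening: 0.0856
grasp_force: 0.0
```

Run:
```python
from h import *
np.set_printoptions(precision=4,suppress=True)
s=r.observe();p=cams.camera("wrist"); cv2.imwrite("pics/w1.png",p["img"])
print(s["ee_pos"],s["tcp_rot"],s["qpos"])
for t in ["die","badge"]:
    for d in spot_in(p,t)[:3]:
        e=d["extent"]; print(t,round(d["conf"],2),np.round(e),at_z(p,e[0],e[1],0.044,s)[:2],at_z(p,e[0],e[1],0.0225,s)[:2])
```

```text
[0.558  0.1656 0.1532] [2.219  2.2233 0.0002] [-0.3614  0.5768  0.0379  1.7567 -0.0282  0.8084 -0.3082]
die 0.86 [194.  40.  83.  78.] [0.4946 0.2829] [0.4899 0.2853]
die 0.68 [284. 161.  69.  76.] [0.5634 0.1909] [0.5638 0.1864]
badge 0.57 [285. 164.  44.  44.] [0.5641 0.1885] [0.5646 0.1839]
```

View pics/w1.png

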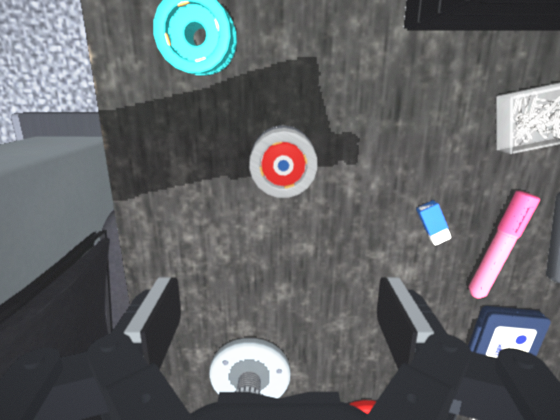

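Silver die with the badge is at (283,163) and the turquoise cup at (195,35), so the choice holds. The stand foot is at (250,372).

{"method": "apply_moves", "body": {"series": [[0, 0, 0, 0.5, 2.3, -2, 1], [0, 0, 0, 0.5, 2.3, -6, 1], [0, 0, 0, 0.5, 2.3, -7, 1], [0, 0, 0, 0.5, 2.3, -7, 1]]}}

```text
t: 2.33
ee_pos: [0.5634, 0.1865, 0.083]
tcp_rot: [2.224, 2.219, -0.002]
wrist_force: [-0.1, -1.1, 1.3]
opening: 0.0854
grasp_force: 0.0
```

Run:
```python
from h import *
np.set_printoptions(precision=4,suppress=True)
s=r.observe();p=cams.camera("wrist"); cv2.imwrite("pics/w2.png",p["img"])
print(s["ee_pos"])
im=p["img"].astype(int); m=((im[...,2]>120)&(im[...,1]<90)&(im[...,0]<90)).astype(np.uint8)
n,l,st,c=cv2.connectedComponentsWithStats(m)
for i in range(1,n):
    if st[i,4]>300:
        print(st[i],c[i]); k=cv2.findContours((l==i).astype(np.uint8),0,2)[0][0]; e=cv2.fitEllipse(cv2.convexHull(k)); print(e, at_z(p,*e[0],0.039,s))
for t in ["die","badge"]:
    for d in spot_in(p,t)[:2]:
        e=d["extent"]; print(t,round(d["conf"],2),np.round(e,1),at_z(p,e[0],e[1],0.044,s)[:2])
```

```text
[0.5634 0.1865 0.083 ]
[ 250  190   54   51 1588] [276.2966 214.4446]
((276.1708984375, 215.10675048828125), (50.549278259277344, 54.2393684387207), 92.29633331298828) [0.5622 0.1876 0.039 ]
die 0.95 [276.4 209.8  86.8  98.7] [0.5624 0.1933]
die 0.57 [160.9  54.7 110.3 104.6] [0.4962 0.2884]
badge 0.92 [277.1 217.   54.9  50. ] [0.5629 0.1882]
```

View pics/w2.png

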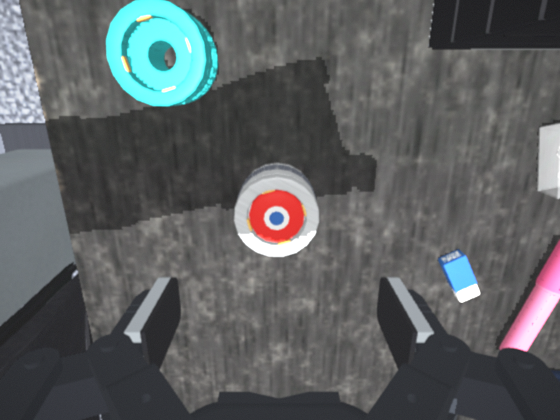

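Die centre is at px (277,215), which gives (0.562, 0.188).

{"method": "apply_moves", "body": {"series": [[0, 0, 0, -0.1, 0, -4, 1], [0, 0, 0, -0.1, 0, -7.3, 1], [0, 0, 0, -0.1, 0, -7.3, 1], [0, 0, 0, -0.1, 0, -7.3, -1], [0, 0, 0, -0.1, 0, -7.3, -1]], "grip_force": 70}}

```text
t: 3.1
ee_pos: [0.5635, 0.1885, 0.012]
tcp_rot: [2.221, 2.22, 0.005]
wrist_force: [1.2, -0.3, -0.4]
opening: 0.0516
grasp_force: 0.0
```

{"method": "apply_moves", "body": {"series": [[0, 0, 0, 0, 0, 0, -1], [0, 0, 0, 0, 0, 0, -1], [0, 0, 0, 0, 0, 0, -1]]}}

```text
t: 3.48
ee_pos: [0.5621, 0.1881, 0.0103]
tcp_rot: [2.221, 2.221, 0.0]
wrist_force: [-0.6, -0.1, 0.0]
opening: -0.0001
grasp_force: 0.0
```

Run:
```python
from h import *
np.set_printoptions(precision=4,suppress=True)
s=r.observe();p=cams.camera("wrist"); a=p["img"]
q=cams.camera("side"); b=q["img"]
cv2.imwrite("pics/w3.png",np.hstack([cv2.resize(a,(400,300)),cv2.resize(b[110:260,180:380],(400,300))]))
for t in ["die","badge"]:
  for P in (p,q):
    for d in spot_in(P,t)[:2]:
        e=d["extent"]; print(t,round(d["conf"],2),np.round(e,1),at_z(P,e[0],e[1],0.044,s)[:2])
```

```text
die 0.81 [278.9 252.8 118.3 126.3] [0.5627 0.1995]
die 0.75 [108.5  61.8 181.7 121.8] [0.4966 0.2817]
die 0.73 [262.9 180.1  23.9  22.7] [0.5582 0.1318]
die 0.68 [236.8 159.4  23.5  24.4] [0.4978 0.2443]
badge 0.56 [279.1 262.6  76.5  48.9] [0.5628 0.1944]
badge 0.39 [261.6 170.4  12.5   8.2] [0.5578 0.1793]
```

View pics/w3.png

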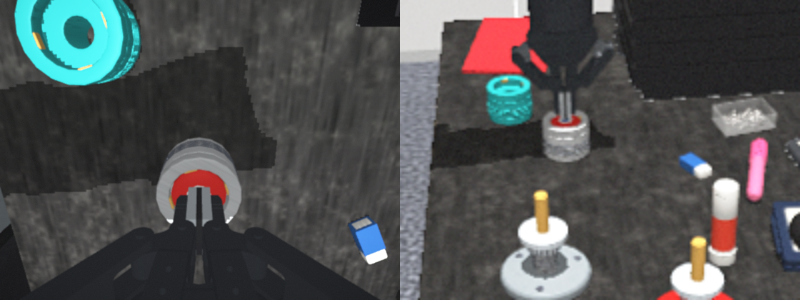

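Run:
```python
from h import *
np.set_printoptions(precision=4,suppress=True)
s=r.observe();p=cams.camera("wrist");q=cams.camera("side");c=cams.camera("scene")
print(s["ee_pos"],s["wrist_force"],s["qpos"],np.array(p["mount"]),p["cx"],p["cy"])
for dz in (0,.01,.02,.03,.04): 
    X=s["ee_pos"]+[0,0,dz]; print(dz,[px(P,X,s) for P in (p,q,c)])
# triangulate badge from 3 wrist views
obs=[([.558,.1656,.1532],(283.5,165)),([.5634,.1868,.083],(276.2,215.1))]
A=[];B=[]
for e,uv in obs:
    s2=dict(ee_pos=np.array(e),tcp_rot=s["tcp_rot"]); a=at_z(p,*uv,0,s2); o=T(p,s2)[:3,3]; d=(a-o)/np.linalg.norm(a-o); P=np.eye(3)-np.outer(d,d); A.append(P);B.append(P@o)
print("tri",np.linalg.lstsq(np.vstack(A),np.hstack(B),rcond=None)[0])
v=[cv2.resize(i,(400,300),interpolation=cv2.INTER_NEAREST) for i in (q["img"][150:210,220:300],c["img"][155:215,200:280])]
cv2.imwrite("pics/w4.png",np.hstack(v))
```

```text
[0.562  0.188  0.0101] [-0.6126 -0.3029 -0.178 ] [-0.386   0.795   0.0254  1.818  -0.0359  0.5291 -0.3373] [[-0.0004 -0.9445 -0.3284  0.0848]
 [ 1.     -0.0004  0.      0.0004]
 [-0.0002 -0.3284  0.9445 -0.1801]
 [ 0.      0.      0.      1.    ]] 278.3883728529788 207.2702575264193
0 [array([277.775 , 244.2505]), array([263.6273, 180.351 ]), array([237.945 , 194.6087])]
0.01 [array([277.7465, 252.1838]), array([263.4706, 176.914 ]), array([237.752 , 191.8235])]
0.02 [array([277.7149, 260.9539]), array([263.3127, 173.4481]), array([237.5575, 189.0163])]
0.03 [array([277.6799, 270.7008]), array([263.1534, 169.953 ]), array([237.3614, 186.1866])]
0.04 [array([277.6407, 281.5971]), array([262.9928, 166.4283]), array([237.1637, 183.3343])]
tri [0.5625 0.1844 0.0294]
```

View pics/w4.png

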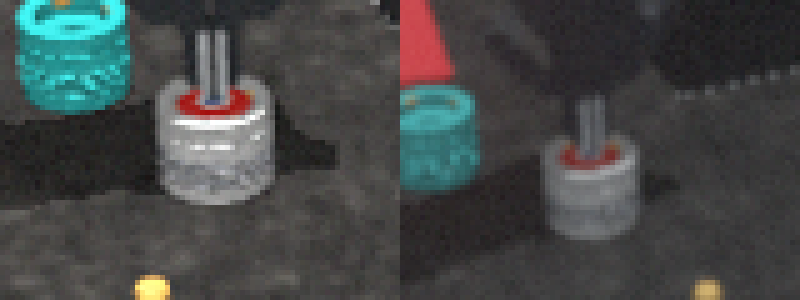

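The fingers shut above the badge. The side view shows their tips at px (262.6,170.4), about z 0.045, while the TCP reads 0.010. The open tips in the wrist view agree: the fingertips really sit about 35 mm behind the reported TCP. I'll back off, open, and go down with that correction while watching the force.

{"method": "apply_moves", "body": {"series": [[0, 0, 0, 0, 0, 2.5, -1], [0, 0, 0, 0, 0, 2.5, 1], [0, 0, 0, 0, 0, 2.5, 1], [0, 0, 0, 0, 0, 2.5, 1], [0, 0, 0, 0, 0, 2.5, 1]]}}

```text
t: 4.55
ee_pos: [0.5616, 0.1879, 0.0345]
tcp_rot: [-2.221, -2.221, 0.001]
wrist_force: [0.8, -0.5, 0.7]
opening: 0.072
grasp_force: 0.0
```

Run:
```python
from h import *
np.set_printoptions(precision=4,suppress=True)
s=r.observe();p=cams.camera("wrist");q=cams.camera("side")
print(s["ee_pos"],s["wrist_force"],s["opening"])
cv2.imwrite("pics/w5.png",np.hstack([cv2.resize(p["img"],(400,300)),cv2.resize(q["img"][125:215,205:325],(400,300),interpolation=cv2.INTER_NEAREST)]))
for y in (-.0425,.0425):
  for dz in (-.013,-.048):
    M=T(p,s)@np.linalg.inv(np.array(p["mount"])); X=(M@[0,y,dz,1])[:3]; print(dz,px(p,X,s),px(q,X))
```

```text
[0.5616 0.1879 0.0345] [ 0.8271 -0.466   0.6557] 0.07195620224809943
-0.013 [197.8483 254.7569] [245.7439 168.4056]
-0.048 [180.4165 291.3286] [244.9241 155.8468]
-0.013 [357.6254 254.6859] [279.9575 166.3236]
-0.048 [374.8003 291.2419] [279.6539 153.7797]
```

View pics/w5.png

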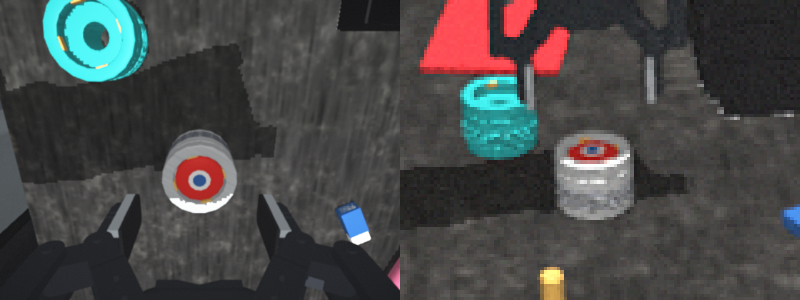

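The side view has the open tips at (243,157) and (281,156), matching 45–48 mm behind the TCP. The offset is confirmed, and the die is centred between the fingers.

{"method": "apply_moves", "body": {"series": [[0, 0, 0, 0, 0, -2, 1], [0, 0, 0, 0, 0, -4.5, 1], [0, 0, 0, 0, 0, -6.2, 1], [0, 0, 0, 0, 0, -6.2, 1]]}}

```text
t: 5.15
ee_pos: [0.5609, 0.1876, -0.0282]
tcp_rot: [-2.221, -2.221, 0.004]
wrist_force: [0.6, 0.5, 0.7]
opening: 0.0854
grasp_force: 0.0
```

{"method": "apply_moves", "body": {"series": [[0, 0, 0, 0, 0, 0, -1], [0, 0, 0, 0, 0, 0, -1], [0, 0, 0, 0, 0, 0, -1], [0, 0, 0, 0, 0, 0, -1]]}}

```text
t: 5.65
ee_pos: [0.5626, 0.1883, -0.0254]
tcp_rot: [2.221, 2.221, 0.002]
wrist_force: [-1.8, -0.7, 5.4]
opening: 0.0569
grasp_force: 74.4
```

{"method": "apply_moves", "body": {"series": [[0, 0, 0, 0, 0, 3, -1], [0, 0, 0, 0, 0, 8, -1], [0, 0, 0, 0, -2, 13, -1], [0, 0, 0, -1, -6, 15, -1], [0, 0, 0, -1.5, -10, 15, -1]]}}

```text
t: 6.28
ee_pos: [0.5477, 0.0874, 0.1254]
tcp_rot: [2.219, 2.221, 0.005]
wrist_force: [0.4, -0.5, -4.6]
opening: 0.0566
grasp_force: 76.3
```

{"method": "apply_moves", "body": {"series": [[0, 0, 0, -1, -6, 0, -1], [0, 0, 0, -2, -12, 0, -1], [0, 0, 0, -2.5, -18, 0, -1], [0, 0, 0, -2.5, -23, 0, -1], [0, 0, 0, -2.5, -25, 0, -1]]}}

```text
t: 6.9
ee_pos: [0.5209, -0.1665, 0.1233]
tcp_rot: [2.227, 2.214, -0.002]
wrist_force: [0.9, 0.5, -3.5]
opening: 0.0565
grasp_force: 76.3
```

{"method": "apply_moves", "body": {"series": [[0, 0, 0, 0, 0, 0, -1], [0, 0, 0, 0, 0, 0, -1], [0, 0, 0, 0, 0, 0, -1]]}}

```text
t: 7.28
ee_pos: [0.5223, -0.1597, 0.1231]
tcp_rot: [-2.217, -2.224, -0.001]
wrist_force: [-0.9, -0.7, -3.9]
opening: 0.0566
grasp_force: 76.2
```

Run:
```python
from h import *
np.set_printoptions(precision=4,suppress=True)
s=r.observe();p=cams.camera("wrist"); cv2.imwrite("pics/w6.png",p["img"]);q=cams.camera("side");cv2.imwrite("pics/s6.png",q["img"])
print(s["ee_pos"],s["tcp_rot"],s["wrist_force"],s["opening"])
im=p["img"].astype(int); m=((im[...,2]>110)&(im[...,1]<90)&(im[...,0]<90)).astype(np.uint8)
n,l,st,c=cv2.connectedComponentsWithStats(m)
for i in range(1,n):
    if st[i,4]>300: print(st[i],c[i])
for t in ["die","badge","stand"]:
    for d in spot_in(p,t)[:3]:
        e=d["extent"]; print(t,round(d["conf"],2),np.round(e,1),at_z(p,e[0],e[1],0.016,s)[:2])
```

```text
[ 0.5223 -0.1597  0.1231] [-2.2172 -2.2244 -0.0011] [-0.8995 -0.6937 -3.8518] 0.05655730296262996
[ 516   42   44   42 1397] [539.1575  64.3357]
[ 388  142  113  106 3730] [442.3239 183.178 ]
[ 230  278   97   80 4556] [278.3246 316.0615]
die 0.84 [278.7 299.2 146.6 173.4] [ 0.5232 -0.2678]
badge 0.71 [279.4 318.7  96.2  83.6] [ 0.524  -0.2901]
stand 0.82 [283.9  82.3 121.5 125.4] [ 0.5267 -0.0721]
stand 0.78 [454.5 198.1 135.2 106.8] [ 0.6747 -0.1658]
```

View pics/w6.png

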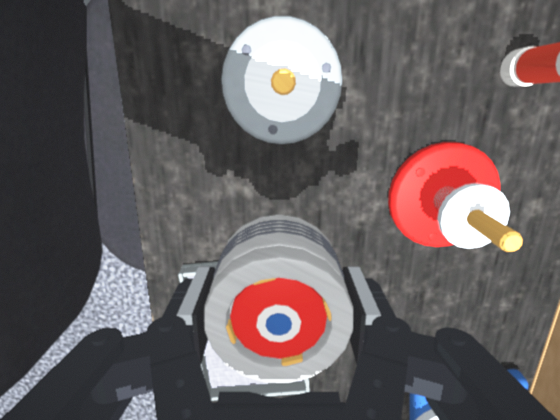

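The wrist view shows the grey stand almost straight below the camera, with the rod tip near (283,80). The die is in hand with its spot at (279,323). The red stand at (445,195) is the look-alike.

Run:
```python
from h import *
np.set_printoptions(precision=4,suppress=True)
p=cams.camera("wrist");s=r.observe();im=p["img"]
hsv=cv2.cvtColor(im,cv2.COLOR_BGR2HSV)
m=cv2.inRange(hsv,(10,90,80),(32,255,255)); m[150:]=0; m[:,:230]=0;m[:,340:]=0
n,l,st,c=cv2.connectedComponentsWithStats(m);i=1+st[1:,4].argmax();print(st[i],c[i])
g=cv2.medianBlur(im,3)
gray=cv2.cvtColor(g,cv2.COLOR_BGR2GRAY)
sat=hsv[...,1]
m2=((gray>100)&(sat<60)).astype(np.uint8); m2[155:]=0; m2[:,:200]=0; m2[:,360:]=0
n,l,st2,c2=cv2.connectedComponentsWithStats(m2);j=1+st2[1:,4].argmax()
k=max(cv2.findContours((l==j).astype(np.uint8),0,2)[0],key=len);e=cv2.fitEllipse(cv2.convexHull(k));print("foot",st2[j],e)
m3=((gray>200)).astype(np.uint8);m3[155:]=0; m3[:,:200]=0; m3[:,360:]=0
S=dict(s); S["ee_pos"]=np.array([.522,-.162,.125]); S["tcp_rot"]=np.array([np.pi/2**.5]*2+[0]); print(s["ee_pos"])
bx,by,w,h=st[i,:4]
print("rod@.11",at_z(p,bx+(w-1)/2,by+(h-1)/2,.11,S),"foot@.016",at_z(p,*e[0],.016,S),[np.round(at_z(p,e[0][0],e[0][1],.0,S),4)])
cv2.imwrite("pics/w7.png",np.hstack([cv2.resize(im[10:150,215:355],(400,400)),cv2.resize(cams.camera("side")["img"][130:290,180:340],(400,400))]))
```

```text
[271  66  24  25 437] [282.4005  78.7391]
foot [  221     0   139   142 13533] ((291.3448791503906, 71.88766479492188), (138.68832397460938, 161.6440887451172), 147.9934844970703)
[ 0.5221 -0.1616  0.1231]
rod@.11 [ 0.5245 -0.0733  0.11  ] foot@.016 [ 0.5324 -0.0669  0.016 ] [array([ 0.533 , -0.0664,  0.    ])]
```

View pics/w7.png

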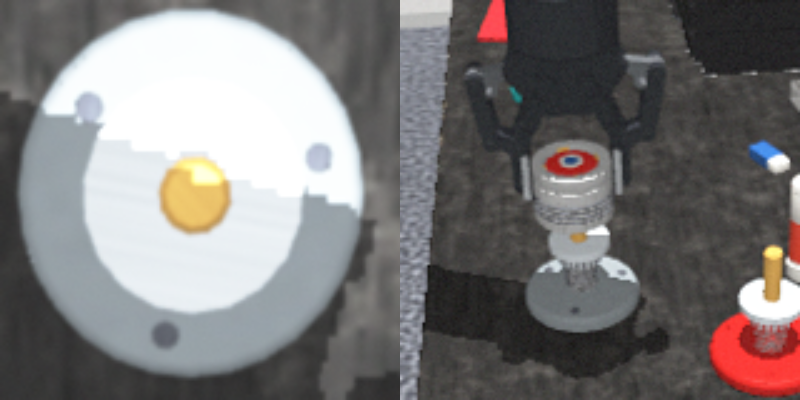

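{"method": "apply_moves", "body": {"series": [[0, 0, 0, 0.25, 4, 0, -1], [0, 0, 0, 0.25, 7.5, 0, -1], [0, 0, 0, 0.25, 8.9, 0, -1], [0, 0, 0, 0.25, 8.9, -1.5, -1], [0, 0, 0, 0.25, 8.9, -2.5, -1]]}}

```text
t: 8.25
ee_pos: [0.5238, -0.0748, 0.0969]
tcp_rot: [-2.223, -2.219, 0.003]
wrist_force: [-0.9, -0.7, -4.6]
opening: 0.0566
grasp_force: 76.2
```

{"method": "apply_moves", "body": {"series": [[0, 0, 0, 0, 0, 0, -1], [0, 0, 0, 0, 0, 0, -1]]}}

```text
t: 8.5
ee_pos: [0.5245, -0.074, 0.0979]
tcp_rot: [2.223, 2.22, -0.001]
wrist_force: [0.4, 0.0, -4.4]
opening: 0.0567
grasp_force: 76.2
```

Run:
```python
from h import *
q=cams.camera("side");c=cams.camera("scene");print(r.observe()["ee_pos"])
X=np.array([.5245,-.0735,0]);
for z in (0,.016,.06,.105,.125): print(z,px(q,X+[0,0,z]),px(c,X+[0,0,z]))
cv2.imwrite("pics/s8.png",np.hstack([cv2.resize(i,(400,480),interpolation=cv2.INTER_CUBIC) for i in (q["img"][170:278,200:290],c["img"][175:271,220:300])]))
```

```text
[ 0.52479057 -0.07352768  0.09830243]
0 [253.56721129 248.09099202] [262.30705507 246.21610005]
0.016 [253.1874172  242.06324612] [262.12475469 241.34892207]
0.06 [252.11096615 224.9787958 ] [261.60911858 227.58212309]
0.105 [250.95881163 206.69284877] [261.05894631 212.89325457]
0.125 [250.42915313 198.28659149] [260.80662267 206.15654863]
```

View pics/s8.png

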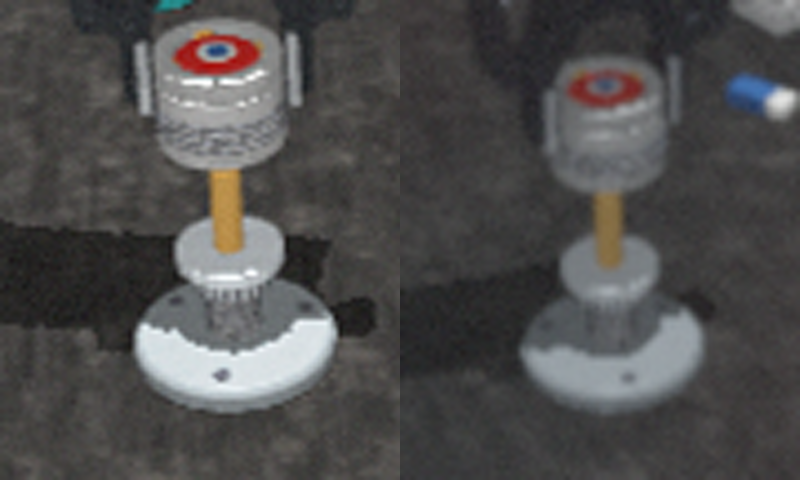

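The die is above the rod in both outside views: rod axis and die centre line up within about 1 mm, both near column 223–225 of the left crop and 607–608 of the right. The collar sits about 68 mm up, so the tip is at about 113 mm. I'll lower it in steps and watch the force.

{"method": "apply_moves", "body": {"series": [[0, 0, 0, 0, 0, -0.5, -1], [0, 0, 0, 0, 0, -1, -1], [0, 0, 0, 0, 0, -1.3, -1], [0, 0, 0, 0, 0, -1.5, -1]], "grip_force": 80}}

```text
t: 9.1
ee_pos: [0.5244, -0.0729, 0.0828]
tcp_rot: [-2.221, -2.221, 0.0]
wrist_force: [-0.4, 0.7, -4.0]
opening: 0.056
grasp_force: 85.4
```

{"method": "apply_moves", "body": {"series": [[0, 0, 0, 0, 0, -0.4, -1], [0, 0, 0, 0, 0, -0.8, -1], [0, 0, 0, 0, 0, -1.2, -1], [0, 0, 0, 0, 0, -1.2, -1]]}}

```text
t: 9.6
ee_pos: [0.5242, -0.0729, 0.0707]
tcp_rot: [-2.221, -2.221, 0.001]
wrist_force: [0.2, 1.2, -3.4]
opening: 0.0565
grasp_force: 85.5
```

{"method": "apply_moves", "body": {"series": [[0, 0, 0, 0, 0, -0.3, -1], [0, 0, 0, 0, 0, -0.6, -1], [0, 0, 0, 0, 0, -0.9, -1], [0, 0, 0, 0, 0, -1.0, -1], [0, 0, 0, 0, 0, -1.0, -1]]}}

```text
t: 10.22
ee_pos: [0.5245, -0.073, 0.061]
tcp_rot: [-2.221, -2.221, 0.0]
wrist_force: [0.6, -0.6, -3.9]
opening: 0.0568
grasp_force: 85.5
```

{"method": "apply_moves", "body": {"series": [[0, 0, 0, 0, 0, -0.1, -1], [0, 0, 0, 0, 0, -0.2, -1], [0, 0, 0, 0, 0, -0.3, -1], [0, 0, 0, 0, 0, -0.3, -1]]}}

```text
t: 10.72
ee_pos: [0.5244, -0.073, 0.058]
tcp_rot: [-2.221, -2.221, 0.0]
wrist_force: [-0.1, -0.1, -4.0]
opening: 0.0562
grasp_force: 85.5
```

{"method": "apply_moves", "body": {"series": [[0, 0, 0, 0, 0, -0.1, -1], [0, 0, 0, 0, 0, -0.2, -1], [0, 0, 0, 0, 0, -0.2, -1]]}}

```text
t: 11.1
ee_pos: [0.5244, -0.073, 0.056]
tcp_rot: [-2.221, -2.221, 0.0]
wrist_force: [0.4, -0.2, -3.4]
opening: 0.0563
grasp_force: 85.5
```

{"method": "apply_moves", "body": {"series": [[0, 0, 0, 0, 0, -0.1, -1], [0, 0, 0, 0, 0, -0.2, -1], [0, 0, 0, 0, 0, -0.3, -1], [0, 0, 0, 0, 0, -0.3, -1]]}}

```text
t: 11.6
ee_pos: [0.5245, -0.073, 0.053]
tcp_rot: [-2.221, -2.221, 0.0]
wrist_force: [-0.3, -0.2, -2.8]
opening: 0.0564
grasp_force: 85.5
```

{"method": "apply_moves", "body": {"series": [[0, 0, 0, 0, 0, -0.1, -1], [0, 0, 0, 0, 0, -0.2, -1], [0, 0, 0, 0, 0, -0.2, -1]]}}

```text
t: 11.98
ee_pos: [0.5245, -0.073, 0.051]
tcp_rot: [-2.221, -2.221, 0.0]
wrist_force: [0.1, 0.1, -3.2]
opening: 0.0565
grasp_force: 85.5
```

{"method": "apply_moves", "body": {"series": [[0, 0, 0, 0, 0, -0.1, -1], [0, 0, 0, 0, 0, -0.2, -1], [0, 0, 0, 0, 0, -0.2, -1]]}}

```text
t: 12.35
ee_pos: [0.5244, -0.0729, 0.049]
tcp_rot: [-2.221, -2.221, 0.0]
wrist_force: [-0.4, 0.7, -3.7]
opening: 0.0565
grasp_force: 85.5
```

{"method": "apply_moves", "body": {"series": [[0, 0, 0, 0, 0, -0.1, -1], [0, 0, 0, 0, 0, -0.2, -1], [0, 0, 0, 0, 0, -0.2, -1]]}}

```text
t: 12.72
ee_pos: [0.5247, -0.073, 0.0474]
tcp_rot: [2.221, 2.221, 0.0]
wrist_force: [-0.4, 0.3, 0.1]
opening: 0.0562
grasp_force: 86.0
```

{"method": "apply_moves", "body": {"series": [[0, 0, 0, 0, 0, -0.1, -1], [0, 0, 0, 0, 0, -0.2, -1], [0, 0, 0, 0, 0, -0.2, -1]]}}

```text
t: 13.1
ee_pos: [0.5249, -0.0731, 0.0456]
tcp_rot: [2.221, 2.221, 0.001]
wrist_force: [-1.3, 0.6, 4.9]
opening: 0.0561
grasp_force: 86.3
```

{"method": "apply_moves", "body": {"series": [[0, 0, 0, 0, 0, -0.1, -1], [0, 0, 0, 0, 0, -0.2, -1], [0, 0, 0, 0, 0, -0.2, -1]]}}

```text
t: 13.48
ee_pos: [0.525, -0.073, 0.0435]
tcp_rot: [2.221, 2.221, 0.001]
wrist_force: [-0.2, -0.2, 5.2]
opening: 0.0565
grasp_force: 86.3
```

{"method": "apply_moves", "body": {"series": [[0, 0, 0, 0, 0, -0.1, -1], [0, 0, 0, 0, 0, -0.2, -1], [0, 0, 0, 0, 0, -0.2, -1]]}}

```text
t: 13.85
ee_pos: [0.5249, -0.073, 0.0413]
tcp_rot: [2.221, 2.221, 0.001]
wrist_force: [-1.2, -0.0, 4.6]
opening: 0.0563
grasp_force: 86.2
```

{"method": "apply_moves", "body": {"series": [[0, 0, 0, 0, 0, -0.1, -1], [0, 0, 0, 0, 0, -0.2, -1], [0, 0, 0, 0, 0, -0.2, -1]]}}

```text
t: 14.22
ee_pos: [0.5239, -0.0729, 0.0385]
tcp_rot: [-2.221, -2.221, 0.001]
wrist_force: [-0.3, 0.4, -3.9]
opening: 0.0565
grasp_force: 85.7
```

The badge has come free of the clips, with 1–3 mm still to go. I'll use half-millimetre steps.

{"method": "apply_moves", "body": {"series": [[0, 0, 0, 0, 0, -0.05, -1], [0, 0, 0, 0, 0, -0.1, -1], [0, 0, 0, 0, 0, -0.1, -1]]}}

```text
t: 14.6
ee_pos: [0.5242, -0.0729, 0.0378]
tcp_rot: [-2.221, -2.221, 0.001]
wrist_force: [-0.6, -0.9, -3.5]
opening: 0.0569
grasp_force: 85.7
```

{"method": "apply_moves", "body": {"series": [[0, 0, 0, 0, 0, -0.05, -1], [0, 0, 0, 0, 0, -0.1, -1], [0, 0, 0, 0, 0, -0.1, -1]]}}

```text
t: 14.98
ee_pos: [0.5245, -0.073, 0.0371]
tcp_rot: [2.221, 2.221, 0.0]
wrist_force: [0.7, 0.4, -4.0]
opening: 0.0565
grasp_force: 85.7
```

{"method": "apply_moves", "body": {"series": [[0, 0, 0, 0, 0, -0.05, -1], [0, 0, 0, 0, 0, -0.05, -1]]}}

```text
t: 15.22
ee_pos: [0.5245, -0.073, 0.0367]
tcp_rot: [2.222, 2.221, 0.0]
wrist_force: [0.2, -0.2, -2.6]
opening: 0.0567
grasp_force: 85.7
```

{"method": "apply_moves", "body": {"series": [[0, 0, 0, 0, 0, -0.05, -1], [0, 0, 0, 0, 0, -0.05, -1]]}}

```text
t: 15.48
ee_pos: [0.5246, -0.073, 0.0366]
tcp_rot: [2.221, 2.221, 0.0]
wrist_force: [-1.6, -0.2, 4.4]
opening: 0.0563
grasp_force: 86.4
```

{"method": "apply_moves", "body": {"series": [[0, 0, 0, 0, 0, -0.05, -1], [0, 0, 0, 0, 0, -0.05, -1]]}}

```text
t: 15.72
ee_pos: [0.5246, -0.073, 0.0366]
tcp_rot: [2.221, 2.221, 0.001]
wrist_force: [-2.7, 0.1, 10.1]
opening: 0.0567
grasp_force: 87.0
```

The die is home: the TCP stopped at 36.6 mm and the force is rising. I'll unload and release it.

{"method": "apply_moves", "body": {"series": [[0, 0, 0, 0, 0, 0.08, -1], [0, 0, 0, 0, 0, 0.08, -1], [0, 0, 0, 0, 0, 0.08, 1], [0, 0, 0, 0, 0, 0.08, 1], [0, 0, 0, 0, 0, 0.08, 1]], "grip_force": 20}}

```text
t: 16.35
ee_pos: [0.5246, -0.0729, 0.0363]
tcp_rot: [2.221, 2.221, 0.0]
wrist_force: [-0.0, 1.0, 0.1]
opening: 0.0854
grasp_force: 0.0
```

{"method": "apply_moves", "body": {"series": [[0, 0, 0, 0, 0, 0, 1], [0, 0, 0, 0, 0, 2, 1], [0, 0, 0, 0, 0, 5, 1], [0, 0, 0, 0, 0, 8, 1], [0, 0, 0, 0, 0, 8, 1]]}}

```text
t: 16.98
ee_pos: [0.5264, -0.0732, 0.1184]
tcp_rot: [2.219, 2.219, 0.005]
wrist_force: [0.1, -0.8, -1.0]
opening: 0.0854
grasp_force: 0.0
```

Run:
```python
from h import *
np.set_printoptions(precision=4,suppress=True)
s=r.observe();p=cams.camera("wrist");q=cams.camera("side");c=cams.camera("scene")
print(s["ee_pos"],s["wrist_force"],s["opening"])
for n,P in (("w",p),("s",q),("c",c)):
  im=P["img"].astype(int); m=((im[...,2]>110)&(im[...,1]<90)&(im[...,0]<90)).astype(np.uint8)
  k,l,st,ce=cv2.connectedComponentsWithStats(m)
  for i in range(1,k):
    if st[i,4]>25 and ce[i][1]>150: print(n,st[i],ce[i],at_z(P,*ce[i],.008,s)[:2],at_z(P,*ce[i],.113,s)[:2])
  for t in ["die","badge","tray"]:
    for d in spot_in(P,t)[:3]:
        e=d["extent"]; print(n,t,round(d["conf"],2),np.round(e,1),at_z(P,e[0],e[1],0.008,s)[:2],at_z(P,e[0],e[1],0.11,s)[:2])
# tray contour in side + scene via low-res threshold dump
for n,P in (("s",q),("c",c)):
  im=P["img"]; hsv=cv2.cvtColor(im,cv2.COLOR_BGR2HSV); g=cv2.cvtColor(im,cv2.COLOR_BGR2GRAY)
  m=((g>85)&(hsv[...,1]<70)).astype(np.uint8); m=cv2.morphologyEx(m,cv2.MORPH_CLOSE,np.ones((3,3)))
  k,l,st,ce=cv2.connectedComponentsWithStats(m)
  for i in range(1,k):
    if st[i,4]>1500 and st[i,1]>220:
      ct=max(cv2.findContours((l==i).astype(np.uint8),0,2)[0],key=len); b=cv2.approxPolyDP(cv2.convexHull(ct),6,True)[:,0]
      print(n,st[i],[ (list(map(int,v)),np.round(at_z(P,*map(float,v),.018)[:2],3)) for v in b])
```

```text
[ 0.5264 -0.0732  0.1184] [ 0.0506 -0.7814 -0.9987] 0.08541149779135485
w [ 491  163   49   39 1061] [511.3252 177.8794] [ 0.7274 -0.0631] [ 0.6545 -0.0361]
w [ 246  207   63   60 2257] [277.2627 234.9331] [ 0.5262 -0.116 ] [ 0.5261 -0.0698]
w [375 235 103  61 978] [414.0828 252.7505] [ 0.6528 -0.1343] [ 0.6069 -0.0815]
w [ 405  259   53   39 1025] [431.2878 273.7961] [ 0.6719 -0.1564] [ 0.6191 -0.0956]
w [248 349  34  11  88] [265.1477 352.3068] [ 0.5135 -0.2476] [ 0.518  -0.1539]
w [202 353  33  13  89] [221.382  356.7191] [ 0.4682 -0.253 ] [ 0.489  -0.1573]
w die 0.78 [275.9 223.9  95.6 104.8] [ 0.525  -0.1052] [ 0.5253 -0.0641]
w badge 0.72 [278.3 237.   62.8  66.4] [ 0.5271 -0.118 ] [ 0.5267 -0.0725]
w badge 0.59 [277.8 177.4 113.1  87.4] [ 0.5268 -0.0624] [ 0.5264 -0.0363]
w tray 0.91 [238.8 368.6 117.3  74.9] [ 0.4856 -0.2686] [ 0.4997 -0.1702]
s [430 194  11  11  87] [435.1264 198.4828] [0.9594 0.0576] [ 0.8916 -0.0998]
s [242 198  18  14 168] [250.506  205.2798] [0.5246 0.0805] [ 0.5237 -0.0805]
s [419 208  25  19 223] [431.6861 217.6233] [ 0.9261 -0.0185] [ 0.8634 -0.1642]

[... 1837 characters left out ...]
array([ 0.469, -0.221]))]
s [ 294  309  152  111 8485] [([445, 355], array([ 0.817, -0.41 ])), ([445, 390], array([ 0.795, -0.475])), ([424, 411], array([ 0.752, -0.507])), ([302, 419], array([ 0.576, -0.503])), ([296, 389], array([ 0.573, -0.451])), ([382, 310], array([ 0.742, -0.3  ])), ([407, 309], array([ 0.787, -0.303]))]
c [ 509  255   51   85 2097] [([556, 255], array([ 1.148, -0.461])), ([559, 339], array([ 0.912, -0.639])), ([509, 304], array([ 0.905, -0.527])), ([512, 292], array([ 0.942, -0.504]))]
c [ 255  274   82   69 2770] [([295, 274], array([ 0.539, -0.229])), ([336, 316], array([ 0.552, -0.387])), ([293, 342], array([ 0.439, -0.407])), ([255, 292], array([ 0.43 , -0.242]))]
```

Both outside cameras put the finished badges at (0.510, -0.265) and (0.461, -0.270), 50 mm apart as specified. The tray is turned about 7°, so the free spot is at about (0.494, -0.340). Next I'll set the jaws to about 48 mm and feel for the die's rim around the badge.

{"method": "apply_moves", "body": {"series": [[0, 0, 0, 0, 0, 0, 0.13], [0, 0, 0, 0, 0, 0, 0.13], [0, 0, 0, 0, 0, -1, 0.13], [0, 0, 0, 0, 0, -2, 0.13], [0, 0, 0, 0, 0, -2, 0.13]]}}

```text
t: 18.2
ee_pos: [0.5235, -0.0729, 0.0952]
tcp_rot: [-2.22, -2.22, 0.003]
wrist_force: [-0.8, 0.2, 1.2]
opening: 0.0482
grasp_force: 0.0
```

Run:
```python
from h import *
np.set_printoptions(precision=4,suppress=True)
s=r.observe();p=cams.camera("wrist");print(s["ee_pos"],s["opening"])
im=p["img"].astype(int)
m=((im[...,2]>110)&(im[...,1]<90)&(im[...,0]<90)).astype(np.uint8)
k,l,st,ce=cv2.connectedComponentsWithStats(m)
for i in range(1,k):
    if st[i,4]>500: print(st[i],ce[i],at_z(p,*ce[i],.110,s)[:2])
for v in (250,260,270,280,290,300): print(v,[int(x) for x in im[v,190:370:4].mean(1)])
```

```text
[ 0.5235 -0.0729  0.0952] 0.04815630256425803
[ 514  170   46   43 1335] [536.8936 187.439 ] [ 0.6508 -0.0352]
[ 247  222   72   67 2844] [282.6252 253.3263] [ 0.5261 -0.0711]
[ 386  247  108   88 2623] [434.0698 283.3957] [ 0.6082 -0.0892]
250 [115, 114, 119, 136, 133, 119, 112, 113, 114, 110, 230, 226, 225, 224, 223, 122, 126, 126, 125, 126, 142, 250, 249, 249, 250, 250, 209, 124, 126, 126, 124, 125, 168, 231, 231, 230, 124, 107, 111, 97, 99, 98, 99, 129, 112]
260 [120, 116, 124, 126, 114, 127, 114, 120, 109, 107, 226, 229, 228, 227, 190, 124, 125, 125, 125, 182, 249, 161, 137, 138, 137, 137, 248, 250, 123, 125, 125, 125, 161, 230, 226, 230, 114, 109, 112, 108, 109, 102, 104, 121, 118]
270 [113, 118, 123, 111, 162, 196, 196, 140, 56, 119, 141, 252, 225, 228, 228, 145, 124, 125, 125, 124, 226, 249, 247, 215, 235, 249, 249, 123, 124, 125, 124, 123, 229, 233, 235, 121, 54, 88, 197, 195, 183, 112, 123, 140, 112]
280 [105, 64, 65, 139, 196, 197, 178, 56, 54, 113, 138, 123, 255, 255, 255, 255, 255, 136, 122, 125, 124, 125, 124, 124, 125, 124, 123, 123, 124, 127, 255, 255, 255, 255, 123, 108, 51, 55, 126, 195, 196, 173, 65, 64, 120]
290 [74, 72, 127, 195, 196, 194, 56, 53, 54, 100, 164, 143, 136, 151, 184, 255, 255, 255, 255, 255, 255, 255, 255, 255, 255, 255, 255, 255, 255, 255, 255, 114, 112, 127, 117, 106, 52, 52, 55, 172, 195, 196, 174, 75, 72]
300 [65, 123, 196, 195, 196, 55, 53, 52, 51, 73, 120, 112, 101, 103, 115, 126, 111, 114, 129, 130, 145, 223, 223, 223, 218, 152, 123, 123, 109, 100, 115, 113, 112, 125, 122, 123, 54, 54, 53, 57, 189, 194, 194, 172, 64]
```

{"method": "apply_moves", "body": {"series": [[0, 0, 0, 0.1, 0, -0.8, 0.13], [0, 0, 0, 0.1, 0, -1.6, 0.13], [0, 0, 0, 0.1, 0, -2, 0.13], [0, 0, 0, 0.1, 0, -2, 0.13]]}}

```text
t: 18.75
ee_pos: [0.5252, -0.0729, 0.076]
tcp_rot: [-2.221, -2.221, 0.001]
wrist_force: [-0.3, 0.1, -0.7]
opening: 0.0483
grasp_force: 0.0
```

{"method": "apply_moves", "body": {"series": [[0, 0, 0, 0, 0, -0.1, 0.13], [0, 0, 0, 0, 0, -0.2, 0.13], [0, 0, 0, 0, 0, -0.2, 0.13]]}}

```text
t: 19.12
ee_pos: [0.5256, -0.073, 0.0745]
tcp_rot: [2.221, 2.221, 0.0]
wrist_force: [-0.1, 0.7, 0.1]
opening: 0.0487
grasp_force: 0.0
```

{"method": "apply_moves", "body": {"series": [[0, 0, 0, 0, 0, -0.1, 0.13], [0, 0, 0, 0, 0, -0.2, 0.13], [0, 0, 0, 0, 0, -0.2, 0.13]]}}

```text
t: 19.5
ee_pos: [0.5254, -0.073, 0.0723]
tcp_rot: [-2.221, -2.221, 0.0]
wrist_force: [0.5, -0.3, -0.1]
opening: 0.0485
grasp_force: 0.0
```

{"method": "apply_moves", "body": {"series": [[0, 0, 0, 0, 0, -0.1, 0.13], [0, 0, 0, 0, 0, -0.2, 0.13], [0, 0, 0, 0, 0, -0.2, 0.13]]}}

```text
t: 19.88
ee_pos: [0.5254, -0.073, 0.0703]
tcp_rot: [-2.221, -2.221, 0.0]
wrist_force: [0.7, -0.1, 0.7]
opening: 0.0483
grasp_force: 0.0
```

{"method": "apply_moves", "body": {"series": [[0, 0, 0, 0, 0, -0.1, 0.13], [0, 0, 0, 0, 0, -0.1, 0.13]]}}

```text
t: 20.12
ee_pos: [0.5255, -0.073, 0.0694]
tcp_rot: [-2.221, -2.221, -0.0]
wrist_force: [0.5, -0.3, -0.6]
opening: 0.0483
grasp_force: 0.0
```

{"method": "apply_moves", "body": {"series": [[0, 0, 0, 0, 0, -0.1, 0.13], [0, 0, 0, 0, 0, -0.1, 0.13]]}}

```text
t: 20.38
ee_pos: [0.5255, -0.073, 0.0684]
tcp_rot: [-2.221, -2.221, 0.0]
wrist_force: [-0.5, 0.6, -0.3]
opening: 0.0482
grasp_force: 0.0
```

{"method": "apply_moves", "body": {"series": [[0, 0, 0, 0, 0, -0.1, 0.13], [0, 0, 0, 0, 0, -0.1, 0.13]]}}

```text
t: 20.62
ee_pos: [0.5255, -0.073, 0.0673]
tcp_rot: [-2.221, -2.221, 0.0]
wrist_force: [-0.1, 0.6, -1.0]
opening: 0.0485
grasp_force: 0.0
```

{"method": "apply_moves", "body": {"series": [[0, 0, 0, 0, 0, -0.1, 0.13], [0, 0, 0, 0, 0, -0.1, 0.13]]}}

```text
t: 20.88
ee_pos: [0.5255, -0.073, 0.0663]
tcp_rot: [-2.221, -2.221, 0.0]
wrist_force: [-0.2, 0.3, -0.8]
opening: 0.0487
grasp_force: 0.0
```

{"method": "apply_moves", "body": {"series": [[0, 0, 0, 0, 0, -0.1, 0.13], [0, 0, 0, 0, 0, -0.1, 0.13]]}}

```text
t: 21.12
ee_pos: [0.5256, -0.073, 0.0661]
tcp_rot: [2.221, 2.221, 0.0]
wrist_force: [-2.1, 0.5, 8.0]
opening: 0.0478
grasp_force: 3.3
```

Rim felt at TCP z 66.1 mm. I'll raise 2 mm clear of it and close on the badge.

{"method": "apply_moves", "body": {"series": [[0, 0, 0, 0, 0, 0.28, 0.13], [0, 0, 0, 0, 0, 0.28, 0.13], [0, 0, 0, 0, 0, 0.28, -1], [0, 0, 0, 0, 0, 0.28, -1], [0, 0, 0, 0, 0, 0.28, -1]], "grip_force": 25}}

```text
t: 21.75
ee_pos: [0.5255, -0.073, 0.0683]
tcp_rot: [2.221, 2.221, 0.0]
wrist_force: [-0.5, -0.0, 3.9]
opening: 0.0362
grasp_force: 24.7
```

{"method": "apply_moves", "body": {"series": [[0, 0, 0, 0, 0, 0, -1], [0, 0, 0, 0, 0, 0, -1]]}}

```text
t: 22.0
ee_pos: [0.5255, -0.073, 0.0683]
tcp_rot: [2.221, 2.221, 0.0]
wrist_force: [-0.5, 0.5, 4.3]
opening: 0.0364
grasp_force: 24.8
```

{"method": "apply_moves", "body": {"series": [[0, 0, 0, 0, 0, 0.5, -1], [0, 0, 0, 0, 0, 2, -1], [0, 0, 0, 0, 0, 4, -1], [0, 0, 0, 0, -1, 6, -1], [0, 0, 0, 0, -4, 6, -1]]}}

```text
t: 22.62
ee_pos: [0.5275, -0.1117, 0.1307]
tcp_rot: [2.215, 2.223, 0.005]
wrist_force: [0.3, -0.5, -1.5]
opening: 0.0362
grasp_force: 25.1
```

{"method": "apply_moves", "body": {"series": [[0, 0, 0, -0.6, -5, 0, -1], [0, 0, 0, -1.3, -10, 0, -1], [0, 0, 0, -2, -15, -1, -1], [0, 0, 0, -2.7, -19, -2, -1], [0, 0, 0, -3.1, -22.7, -4, -1]]}}

```text
t: 23.25
ee_pos: [0.4948, -0.3424, 0.0894]
tcp_rot: [2.221, 2.218, 0.001]
wrist_force: [-0.1, 0.3, 0.1]
opening: 0.0359
grasp_force: 25.1
```

{"method": "apply_moves", "body": {"series": [[0, 0, 0, 0, 0, -2, -1], [0, 0, 0, 0, 0, -4, -1], [0, 0, 0, 0, 0, -6, -1], [0, 0, 0, 0, 0, -8, -1], [0, 0, 0, 0, 0, -8, -1]]}}

```text
t: 23.88
ee_pos: [0.4937, -0.3394, 0.0076]
tcp_rot: [-2.22, -2.22, 0.001]
wrist_force: [-0.6, 0.7, 1.0]
opening: 0.0361
grasp_force: 25.2
```

Run:
```python
from h import *
np.set_printoptions(precision=4,suppress=True)
s=r.observe();p=cams.camera("wrist");q=cams.camera("side");c=cams.camera("scene")
print(s["ee_pos"],s["wrist_force"],s["opening"])
for n,P in (("w",p),("s",q),("c",c)):
  im=P["img"].astype(int); m=((im[...,2]>110)&(im[...,1]<90)&(im[...,0]<90)).astype(np.uint8)
  k,l,st,ce=cv2.connectedComponentsWithStats(m)
  for i in range(1,k):
    if st[i,4]>60 and (n=="w" or ce[i][1]>280): print(n,st[i],ce[i],at_z(P,*ce[i],.010,s)[:2],at_z(P,*ce[i],.02,s)[:2])
  print([(round(d["conf"],2),np.round(d["extent"])) for d in spot_in(P,"die")[:3]])
```

```text
[ 0.4937 -0.3394  0.0076] [-0.5688  0.7214  1.045 ] 0.03613452319600594
w [ 278   67   75   73 2446] [309.2003 109.1451] [ 0.5092 -0.2654] [ 0.5083 -0.2648]
w [ 177   72   77   78 3594] [215.4277 109.3798] [ 0.4631 -0.2655] [ 0.4649 -0.2649]
w [ 237  243   84   79 4112] [278.3434 280.1916] [ 0.494  -0.3612] [ 0.494  -0.3552]
[]
s [228 302  24  33 461] [239.6377 320.2234] [ 0.4908 -0.2904] [ 0.4912 -0.3003]
[(0.61, array([261., 217.,   6.,  32.]))]
c [266 292  15  13 124] [273.1129 298.4274] [ 0.4604 -0.2714] [ 0.4561 -0.2808]
c [298 293  12  14 100] [303.63 300.75] [ 0.5177 -0.3089] [ 0.5125 -0.3177]
[(0.78, array([263., 221.,  23.,  24.])), (0.77, array([203., 185.,  17.,  20.]))]
```

The wrist view confirms the tray badges at y -0.266, and the held badge at (278,280) is over the free floor. Now I'll lower it.

{"method": "apply_moves", "body": {"series": [[0, 0, 0, 0, 0, -1.2, -1], [0, 0, 0, 0, 0, -2.4, -1], [0, 0, 0, 0, 0, -3.2, -1], [0, 0, 0, 0, 0, -3.6, -1], [0, 0, 0, 0, 0, -3.6, -1]]}}

```text
t: 24.8
ee_pos: [0.4943, -0.3398, -0.0283]
tcp_rot: [-2.221, -2.221, 0.0]
wrist_force: [-0.4, -0.1, 0.5]
opening: 0.0364
grasp_force: 25.2
```

{"method": "apply_moves", "body": {"series": [[0, 0, 0, 0, 0, -0.1, -1], [0, 0, 0, 0, 0, -0.2, -1], [0, 0, 0, 0, 0, -0.2, -1]]}}

```text
t: 25.18
ee_pos: [0.4946, -0.34, -0.0296]
tcp_rot: [2.221, 2.221, 0.0]
wrist_force: [0.3, -0.3, -0.0]
opening: 0.0361
grasp_force: 25.2
```

{"method": "apply_moves", "body": {"series": [[0, 0, 0, 0, 0, -0.1, -1], [0, 0, 0, 0, 0, -0.2, -1], [0, 0, 0, 0, 0, -0.2, -1]]}}

```text
t: 25.55
ee_pos: [0.4944, -0.34, -0.0319]
tcp_rot: [-2.221, -2.221, 0.0]
wrist_force: [0.0, 0.4, 0.4]
opening: 0.0364
grasp_force: 25.2
```

{"method": "apply_moves", "body": {"series": [[0, 0, 0, 0, 0, -0.1, -1], [0, 0, 0, 0, 0, -0.2, -1], [0, 0, 0, 0, 0, -0.2, -1]]}}

```text
t: 25.92
ee_pos: [0.4944, -0.3399, -0.0339]
tcp_rot: [-2.221, -2.221, -0.0]
wrist_force: [1.0, -0.1, -0.7]
opening: 0.0362
grasp_force: 25.2
```

{"method": "apply_moves", "body": {"series": [[0, 0, 0, 0, 0, -0.1, -1], [0, 0, 0, 0, 0, -0.1, -1]]}}

```text
t: 26.18
ee_pos: [0.4946, -0.34, -0.0345]
tcp_rot: [2.221, 2.221, 0.0]
wrist_force: [-0.6, 0.8, 2.7]
opening: 0.0362
grasp_force: 25.4
```

{"method": "apply_moves", "body": {"series": [[0, 0, 0, 0, 0, -0.05, -1], [0, 0, 0, 0, 0, -0.05, -1]]}}

```text
t: 26.42
ee_pos: [0.4946, -0.34, -0.0346]
tcp_rot: [2.221, 2.221, 0.0]
wrist_force: [-1.0, 1.1, 7.0]
opening: 0.0363
grasp_force: 25.7
```

The badge is on the floor at the predicted height. I'll open part way and rise.

{"method": "apply_moves", "body": {"series": [[0, 0, 0, 0, 0, 0.05, 0.15], [0, 0, 0, 0, 0, 0.05, 0.15], [0, 0, 0, 0, 0, 0.05, 0.15], [0, 0, 0, 0, 0, 1, 0.15], [0, 0, 0, 0, 0, 4, 0.15]]}}

```text
t: 27.05
ee_pos: [0.4933, -0.3392, 0.0042]
tcp_rot: [-2.219, -2.219, 0.001]
wrist_force: [0.1, -1.0, 0.4]
opening: 0.0491
grasp_force: 0.0
```

{"method": "apply_moves", "body": {"series": [[0, 0, 0, 0, 0, 4, 0.15], [0, 0, 0, 0, 0, 8, 0.15], [0, 0, 0, 0, 0, 12, 0.15], [0, 0, 0, 0, 0, 12, 0.15], [0, 0, 0, 0, 0, 12, 0.15]]}}

```text
t: 27.68
ee_pos: [0.4942, -0.3397, 0.1248]
tcp_rot: [-2.221, -2.221, 0.0]
wrist_force: [-0.9, -0.1, -0.2]
opening: 0.049
grasp_force: 0.0
```

Run:
```python
from h import *
np.set_printoptions(precision=4,suppress=True)
s=r.observe();p=cams.camera("wrist");q=cams.camera("side");c=cams.camera("scene")
print(s["ee_pos"],s["wrist_force"],s["opening"])
for n,P in (("w",p),("s",q),("c",c)):
  im=P["img"].astype(int); m=((im[...,2]>110)&(im[...,1]<90)&(im[...,0]<90)).astype(np.uint8)
  k,l,st,ce=cv2.connectedComponentsWithStats(m)
  for i in range(1,k):
    if st[i,4]>60 and (n=="w" or ce[i][1]>280): print(n,st[i],ce[i],at_z(P,*ce[i],.010,s)[:2])
  for t in("die","glue_stick","eraser"):print(n,t,[(round(d["conf"],2),np.round(d["extent"])) for d in spot_in(P,t)[:2]])
```

```text
[ 0.4942 -0.3397  0.1248] [-0.8658 -0.0672 -0.1644] 0.04897948722548298
w [ 456    0  104   33 2264] [510.1943  13.78  ] [ 0.6684 -0.2039]
w [ 278   70   46   49 1292] [300.5302  93.661 ] [ 0.5123 -0.2608]
w [ 216   77   47   48 1299] [239.3318 100.147 ] [ 0.463  -0.2658]
w [258 166  43  32 752] [279.1503 180.2726] [ 0.4952 -0.3325]
w die []
w glue_stick []
w eraser []
s [240 301  21  18 242] [249.9587 309.9215] [ 0.5099 -0.2668]
s [212 305  22  18 257] [222.6187 314.0389] [ 0.4607 -0.2719]
s [230 333  23  20 277] [241.5054 343.1264] [ 0.4927 -0.3437]
s die [(0.7, array([258., 218.,  12.,  30.]))]
s glue_stick []
s eraser [(0.67, array([326., 193.,  18.,   9.]))]
c [285 283  15  13 126] [291.5    289.5476] [ 0.5106 -0.2646]
c [266 292  15  13 120] [273.15   298.5917] [ 0.4603 -0.2719]
c [294 308  17  14 140] [301.4643 314.9071] [ 0.4928 -0.344 ]
c die [(0.58, array([262., 221.,  23.,  24.])), (0.56, array([206., 184.,  18.,  19.]))]
c glue_stick []
c eraser []
```

The badge lies at (0.493, -0.344) beside the finished ones with the same apparent shape, and the die is still on the stand. Handing in.

```bash
python3 -c "
from bench import r
print(r.job_done())"
```

```text
the job is handed in; nothing more can be done
None
```

I handed the job in at about 28 s: the die is home on the grey stand's collar, and the badge lies flat and face up in the tray beside the finished ones. The highest push I measured was about 14 N. The hand-in call returned no verdict. I confirmed the placement from camera positions rather than a final picture, and the glue stick was not detected in the last images, though nothing was driven near it.

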